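# Read a culture dish through a hand lens held at the stand's focal height

### The arm

A 6-joint arm with a two-finger parallel gripper is mounted at the origin on the work surface. World frame = base frame: x ahead of the robot, y to its left, z up, the work surface at z = 0. Lengths are in m, angles in rad, forces in N, time in s.
With the tool pointing down it reaches from about 0.4 to 0.825 m from the base axis. Payload 7 kg.
Tool frame: the origin (TCP) lies midway between the tips of the shut fingers; the grasp point (between the pads) lies 19 mm behind it; z points along the fingers, y is the line along which they close (so a half turn about z gives the same grasp; the last joint's range is limited). The gripper opens to 88 mm and grips with 3 to 60 N. Pads are 19 mm wide; open, the fingers measure 130 mm over their backs; the gripper's body (78 mm by 193 mm) begins 47 mm behind the grasp point.
Start: joints at [1.484, 0.359, 0.012, 0, -1.224, -0.288], TCP at [0.247, 0.628, 0.227] pointing down, gripper open.
Joint ranges: [-3.07, 3.07], [-1.43, 2.12], [-1.02, 1.25], [-3.03, 1.67], [-3.05, -0], [-3.03, 3.03]. Speed limits (rad/s): [2.39, 2.39, 3.01, 3.14, 3.14, 3.14].

### API

Orientations are given as [roll, pitch, yaw] about the fixed x, y, z axes, in that order (R = Rz(yaw) Ry(pitch) Rx(roll)).
In Python, from station import telemetry, eyes, ticket, recognise, trace gives the robot as it stands. The module is installed in compiled form; this text tells all that it offers.
- The arm moves only by the tool servo_tool, never from a script. Its argument "series" is a list that holds one entry, the list of rows, each a list of 4 numbers: the shift along the tool's x, y, z in mm, then the turn about the tool's z in rad. In form: [[[x, y, z, roll], ...]]. A call has exactly 10 rows; each row shifts and turns the commanded pose from where the row before left it, along the tool's axes as they then stand; what a row does not reach is not made up. A row lasts 1/12 s, in which the tool goes at most 41.7 mm and 7.16 degrees, less where a joint would pass 70% of its speed; a pose out of reach is approached as far as the arm can. A call is refused whole if a number of a shift passes 41.7 or a number of a turn 0.125, either way. A call with a gripper value outside its range is refused whole. "claw" is the gripper's target within -1 to 1 (shut at 1, half-way at 0, fully open at -1), set as the call begins (left out, the last holds). The fingers move at their own pace and stop on an object; "grip_force" is the grip in N (left out, the last holds). Time passes only in rows, so rows that do not move let the fingers close, or fill a call up. It gives the time, the measured TCP pose, the force, the opening and the grip force at its end, in the units of the state.
- telemetry.get_state(): the state, without advancing time (a new reading comes with each control period).
- eyes.grab_frame(name): name is "side" or "top"; returns the picture (420x560x3 uint8, red, green, blue); there is no depth.
- eyes.calibration(name): a dict with "mtx" (3x3 intrinsics, pixels), "k1" (the pictures are not rectified: a ray, as slopes to the right and down, at radius r is drawn at 1 + k1 r^2 times it, then the intrinsics apply), "rvec" (rotation vector, rad) and "tvec" (3), from world to camera coordinates, as OpenCV has them. Camera axes: x right, y down, z forward; pixel columns grow to the right and rows downward; lengths in m; the calibration is good to about 2 mm. A picture is of the moment at which its call begins. calibration takes no time and is no camera call.
- ticket.job_done(): hands the job in; it is judged then, once.
Trained networks look in the newest picture that a camera, given by its name, has taken for a name from the list of things; names that differ only in an ending like _2 or _b are one class to them, and where a whole thing is asked for, a point or a joint stands for the part that bears it (a point fixed in the world has none). Each returns a list of dicts, best first, with "conf" (0 to 1); they miss things now and then, are a little off and sometimes report something else, mostly with a low value. They report only what shows in the picture. A call takes as long as a camera call.
- recognise(camera, name): "position" ([x, y, z] in m, in world coordinates, good to about 4 mm: the middle of the surface that is visible of it).
- trace(camera, name): "mask" (420x560 bool, what is visible of it).
The state is a dict: "t": time; "q": joint angles; "qd": joint speeds; "joint_efforts": joint torques, N m; "eef_pos": TCP position; "ee_rot": TCP orientation; "force": force on the tool from outside, world axes, zero at the start; "moment": the same for the moment, N m; "width": finger opening in m; "gripper_force": force on a finger pad.
Only numpy, scipy, OpenCV 4.12 (cv2) and the standard library are available. Lean on these libraries where they do the work, as an engineer would, in place of code of your own. Each camera call takes 0.05 s, during which the arm holds its last target. There are 200 camera calls.

### The job

Get the culture dish ready for reading: set it, kept upright, in the middle of the round frosted stage of the plate-reading stand and let go of it. The stand's own lens is off its clamp, so then pick up the loose hand lens by its handle and hold it level, centred over the dish, with the middle of its rim's thickness at the height of the steel stub that sticks out of the clamp on the column, which marks the focal height. Finish still holding the lens there, steady and touching nothing but the gripper; do not shift the clamp or disturb the tip box, bottle and pipette.

Things in the scene. Friction and masses are not known exactly. Their poses are not given: they have to be found in the camera images.
- stand: Plate-reading stand, fixed: white housing, its x from -85 to +145 mm, 160 wide (y), 45 high, with a round frosted stage plate and an upright steel column. Origin on the bench under the stage centre; z up, x from stage to column. Column 14 mm across (foot flange 38 across, 10 high) at x = +120 mm, y = 0, reaching 260 mm above the bench. Nothing overhangs the stage.
- stage (a point): Centre of the upper face of the frosted stage plate, 95 mm across, 47 mm above the bench (2 mm above the housing). The plate is flat, with no rim.
- focus_mark (a point): Free end of the clamp's stub, on its centre line; its height is the focal height, 130 to 190 mm above the bench. The clamp is a grey collar, 32 mm across and 24 high, tight on the column (slips at about 30 N); from its mid height the level stub, 8 mm thick, points at the stage's axis and ends 79 mm short of it. A black thumb knob sticks out 35 mm to the stand's +y. Axes as the stand's.
- dish: Closed clear round culture dish with amber medium and pale spots: 60 mm across, 16 mm high, about 35 g, straight wall. Origin: centre of its underside; z up. It starts flat on the bench to the left or right of the stand.
- lens: Hand lens, about 110 g, flat on the bench on the other side of the stand from the dish. Aluminium rim 70 mm across, 14 thick, clear glass; grey bar handle 95 mm long, 18 wide, 14 thick, flush with the rim above and below, along the lens's -x from 45 to 140 mm from its centre (10 mm neck between). Handle points roughly to the robot. Origin: under the glass centre, in the underside; z up.
- lens_mid (a point): Centre of the glass, half way through the rim's thickness: 7 mm above the lens's origin.
- lens_grip (a point): A point in the middle of the handle's section 64 mm from the lens centre, 12 mm behind the balance point (52 mm from the centre); a good place to grip, across the 18 mm width.
- tip_box: Bystander: box of pipette tips, 85 x 125 x 66 mm, tips standing 82 mm high; cream with a blue top. Origin: centre of its underside.
- reagent_bottle: Bystander: white screw-cap bottle 54 mm across and 115 mm high. Origin: centre of its underside.
- pipette: Bystander: pipette lying on the bench, 270 mm long and 26 mm thick. Origin: on the bench under the grip, 58 mm from the push-button end; tip towards its +x.

How it is judged:
On the way, in this order (a step that is already met when the one before it is completed fails the run):
1. the dish stands upright in the middle of the stage, let go (horizontal distance between dish and stage below 0.012 m and z of dish in the frame of stage between -0.003 and 0.003 m and angle between dish's own z axis and vertical below 0.06 rad and contact force between the fingers and dish below 0.05 N and linear speed of dish below 0.01 m/s), for 0.2 s.
2. the lens is held by its handle in the gripper, clear of the bench (contact force between the fingers and lens above 0.5 N and height (world z) of lens_mid above 0.05 m and distance between the grasp point and lens_mid above 0.04 m), for 0.2 s.
At the end, for the whole second after the job is handed in: Dish flat on the stage, within 12 mm of its centre, let go; lens held by its handle, its centre within 8 mm of the stub's height and 12 mm of the dish's centre seen from above, level within 0.1 rad, still, touching only the gripper; clamp moved less than 4 mm (all of step 1 and z of lens_mid in the frame of focus_mark between -0.008 and 0.008 m and horizontal distance between lens_mid and dish below 0.012 m and angle between lens's own z axis and vertical below 0.1 rad and linear speed of lens below 0.015 m/s and angular speed of lens below 0.1 rad/s and contact force between the fingers and lens above 0.5 N and distance between the grasp point and lens_mid above 0.04 m and contact force between lens and stand below 0.05 N and contact force between lens and dish below 0.05 N and distance of focus_mark from where it was at the start of the episode below 0.004 m); the arm keeps its last pose, push and grip.
It fails at once if the dish is tipped more than about 30 degrees (angle between dish's own z axis and vertical above 0.5 rad).
It fails at once if the clamp is shifted more than 4 mm (distance of focus_mark from where it was at the start of the episode above 0.004 m).
It fails at once if a bystander is moved more than 20 mm (distance of any of tip_box, reagent_bottle, pipette from where it was at the start of the episode above 0.02 m).
It also fails if it takes over 67 s, if anything falls off the work surface, if the arm or the gripper's body presses on something with over 40 N, if the wrist force passes 120 N, or if a joint passes its speed limit or range.

## Working session

There is one attempt and no reset: what is moved stays moved. The work goes in short steps, Python scripts to look and compute and a tool call to move; the robot and the scene stay as the last step left them, time stands still between calls to the robot, and variables do not carry over. Pictures are saved under pics/ and viewed, at most 10 in all, crops included, and the job is handed in when it is done.

Besides the shell and the picture viewer there is one more tool, called after "Emit:" by a JSON object that holds its "fn" and its "kwargs", one argument or row to a line. servo_tool: Moves the arm, as the interface text tells. Its arguments: {"type":"object","properties":{"series":{"type":"array"},"claw":{"type":"number"},"grip_force":{"type":"number"}},"required":["series"]}

```bash
mkdir -p pics; cat > h.py <<'E'
import numpy as np, cv2
from station import telemetry, eyes, ticket, recognise, trace
def save(c,n):
    im=eyes.grab_frame(c); cv2.imwrite('pics/'+n,im[:,:,::-1]); return im
def cal(c):
    k=eyes.calibration(c); R=cv2.Rodrigues(np.array(k['rvec'],float))[0]; return np.array(k['mtx']),k['k1'],R,np.array(k['tvec'],float).ravel()
def proj(c,P):
    K,k1,R,t=cal(c); p=(R@np.atleast_2d(P).T).T+t; s=p[:,:2]/p[:,2:]; s=s*(1+k1*(s**2).sum(1,keepdims=True)); return s*[K[0,0],K[1,1]]+K[:2,2]
def ray(c,uv):
    K,k1,R,t=cal(c); d=(np.atleast_2d(uv)-K[:2,2])/[K[0,0],K[1,1]]; s=d.copy()
    for _ in range(10): s=d/(1+k1*(s**2).sum(1,keepdims=True))
    v=np.c_[s,np.ones(len(s))]@R; return -R.T@t, v
def onz(c,uv,z):
    o,v=ray(c,uv); return o+v*((z-o[2])/v[:,2:])
E
python3 - <<'E'
from h import *
a=save('side','s0.png'); b=save('top','t0.png')
for c in ('top','side'):
    print(c,'cam',ray(c,[280,210])[0].round(3))
    for n in ('stand','stage','focus_mark','dish','lens','lens_grip','tip_box','reagent_bottle','pipette'):
        print(n,[(np.round(d['position'],3).tolist(),round(d['conf'],2)) for d in recognise(c,n)][:2])
print(telemetry.get_state())
E
```

```text
top cam [ 0.437 -0.059  1.532]
stand [([0.588, -0.053, 0.046], 0.69)]
stage [([0.578, -0.058, 0.044], 0.92)]
focus_mark [([0.673, -0.073, 0.146], 0.63)]
dish [([0.5, 0.369, 0.015], 0.7)]
lens []
lens_grip [([0.538, -0.286, 0.012], 0.67)]
tip_box [([0.538, -0.287, 0.011], 0.7), ([0.731, 0.303, 0.064], 0.66)]
reagent_bottle [([0.702, -0.252, 0.076], 0.73)]
pipette [([0.702, -0.407, 0.021], 0.88)]
side cam [ 0.225 -0.576  0.674]
stand [([0.583, -0.083, 0.044], 0.83)]
stage [([0.582, -0.084, 0.046], 0.85)]
focus_mark [([0.669, -0.085, 0.144], 0.75), ([0.5, 0.358, 0.014], 0.25)]
dish [([0.501, 0.353, 0.012], 0.55)]
lens [([0.537, -0.288, 0.008], 0.86)]
lens_grip [([0.537, -0.29, 0.012], 0.93)]
tip_box [([0.721, 0.273, 0.056], 0.77)]
reagent_bottle [([0.698, -0.266, 0.067], 0.74)]
pipette [([0.689, -0.415, 0.023], 0.79)]
{'t': 1.0, 'q': array([ 1.48407489e+00,  3.58574110e-01,  1.19159317e-02, -1.49181745e-05,
       -1.22408861e+00, -2.88090965e-01]), 'qd': array([-0.00158075,  0.0010611 , -0.00104589,  0.00021814, -0.00033585,
       -0.0004081 ]), 'joint_efforts': array([ 4.02920350e-04, -5.82391226e+01,  2.93304276e+01,  7.00283289e+00,
        1.24212995e-02, -2.18849749e-05]), 'eef_pos': array([0.24712669, 0.62812101, 0.22658225]), 'ee_rot': array([-3.14154914e+00,  2.75286568e-05, -3.74817471e-01]), 'force': array([-0.7750776 , -0.11345022, -0.61844064]), 'moment': array([-0.01373049,  0.02136987, -0.00691638]), 'gripper_force': 0.0, 'width': 0.08770211437675385}
```

```bash
python3 -c "
import cv2,numpy as np
cv2.imwrite('pics/both0.png',cv2.resize(np.vstack([cv2.imread('pics/t0.png')]),(784,588)))"
```

```text
(no output)
```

View pics/both0.png

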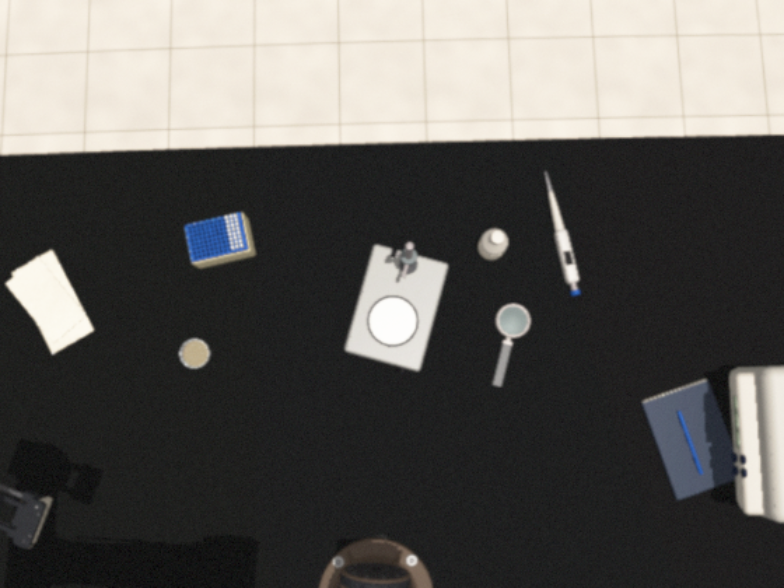

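View pics/s0.png

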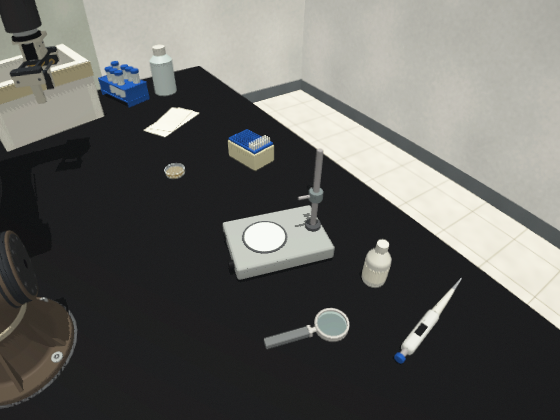

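The top view shows the dish at about (139,252), the stage centre at (280,229), and the lens centre at (366,229) with its handle running to (357,275), in original pixels. The side view agrees, but the two cameras' recognised positions differ by about 15–25 mm in y. I'll measure from masks next.

```bash
python3 - <<'E'
from h import *
for c,n in (('top','t1.png'),('side','s1.png')):
    im=save(c,n)
    for nm,z in (('dish',.012),('stage',.047),('lens',.014),('focus_mark',.145),('stand',.045)):
        r=trace(c,nm)
        for d in r[:2]:
            m=d['mask'].astype(np.uint8); cs=max(cv2.findContours(m,0,1)[0],key=cv2.contourArea)
            (u,v),wh,a=cv2.minAreaRect(cs)
            pts=onz(c,cs[:,0,:].astype(float),z)[:,:2]
            print(c,nm,round(d['conf'],2),m.sum(),'px',round(u),round(v),'minrect world',[np.round(x,3) for x in cv2.minAreaRect((pts*1000).astype(np.float32))],'circ',[np.round(x,1) for x in cv2.minEnclosingCircle((pts*1000).astype(np.float32))])
    # projections of base origin and TCP
    print(c,'tcp px',proj(c,telemetry.get_state()['eef_pos']).round(),'base',proj(c,[0,0,0]).round())
    # bright stage
    g=(im.min(2)>235).astype(np.uint8); 
    for q in cv2.findContours(g,0,1)[0]:
        if 150<cv2.contourArea(q)<3000: 
            w=onz(c,q[:,0,:].astype(float),.047)[:,:2]*1000; e=cv2.minEnclosingCircle(w.astype(np.float32)); print('bright',cv2.boundingRect(q),e)
E
```

```text
top dish 0.84 331 px 139 252 minrect world [array([502.967, 368.661]), array([59.007, 57.395]), np.float64(44.753)] circ [array([502.2, 369.3]), np.float64(30.5)]
top stage 0.61 4494 px 284 217 minrect world [array([590.739, -57.986]), array([159.951, 259.965]), np.float64(73.086)] circ [array([585.7, -57.7]), np.float64(135.2)]
top stage 0.36 94 px 289 182 minrect world [array([691.392, -75.923]), array([44.971, 32.772]), np.float64(43.249)] circ [array([690. , -74.4]), np.float64(25.5)]
top focus_mark 0.45 334 px 352 174 minrect world [array([ 693.443, -245.555]), array([48.036, 61.353]), np.float64(61.59)] circ [array([ 693.7, -245. ]), np.float64(30.8)]
top focus_mark 0.41 128 px 290 184 minrect world [array([668.216, -77.098]), array([57.099, 42.184]), np.float64(24.928)] circ [array([663.7, -69.6]), np.float64(29.8)]
top stand 0.91 4637 px 284 218 minrect world [array([587.862, -57.463]), array([163.65 , 262.456]), np.float64(73.386)] circ [array([583.9, -57.7]), np.float64(136.4)]
top stand 0.42 390 px 138 252 minrect world [array([498.707, 360.792]), array([63.794, 59.972]), 
[... 967 characters left out ...]
s_mark 0.71 210 px 313 195 minrect world [array([669.829, -78.769]), array([59.326, 45.43 ]), np.float64(30.693)] circ [array([667.2, -76.5]), np.float64(33.5)]
side stand 0.94 6148 px 277 214 minrect world [array([659.412,  44.387]), array([517.707, 259.982]), np.float64(53.666)] circ [array([679.,  30.]), np.float64(277.5)]
side stand 0.28 216 px 174 170 minrect world [array([485.602, 317.435]), array([65.196, 51.309]), np.float64(66.442)] circ [array([488.5, 316.6]), np.float64(33.6)]
side tcp px [[47. 95.]] base [[ 16. 349.]]
bright (245, 223, 40, 28) ((557.02734375, -47.0745849609375), 46.21378707885742)
bright (147, 108, 44, 28) ((585.4434814453125, 605.48388671875), 97.74231719970703)
```

```bash
python3 - <<'E'
from h import *
t=cv2.imread('pics/t1.png'); s=cv2.imread('pics/s1.png')
for c,im,(x0,x1,y0,y1) in (('top',t,(335,390,210,285)),('side',s,(258,355,302,352))):
    g=im.max(2)[y0:y1,x0:x1]; m=(g>60).astype(np.uint8)
    q=max(cv2.findContours(m,0,1)[0],key=cv2.contourArea)[:,0,:]+[x0,y0]
    w=onz(c,q.astype(float),.010)[:,:2]*1000
    r=cv2.minAreaRect(w.astype(np.float32)); print(c,'lens rect',r)
    b=cv2.boxPoints(r)
    l=np.array([[1,0]]); ax=(b[1]-b[0] if np.linalg.norm(b[1]-b[0])>np.linalg.norm(b[2]-b[1]) else b[2]-b[1]); ax/=np.linalg.norm(ax); ax*=np.sign(ax[0])
    p=(w-r[0])@ax; head=w[p>p.max()-68]; print('axis',ax,np.degrees(np.arctan2(ax[1],ax[0])),'centre from tip',w[p.argmax()],'circ',cv2.minEnclosingCircle(head.astype(np.float32)))
st=np.array([.557,-.0475])
# projections of stub tip for heights
dr=np.array([np.cos(-.293),np.sin(-.293)])
for z in (.13,.14,.15,.16): print(z,proj('side',[*(st+.079*dr),z]).round(1),proj('top',[*(st+.079*dr),z]).round(1),'col',proj('side',[*(st+.12*dr),z]).round(1))
print('coltop',proj('side',[*(st+.12*dr),.26]),proj('top',[*(st+.12*dr),.26]))
a=cv2.resize(s[140:240,270:350],(480,600),interpolation=cv2.INTER_CUBIC)
b=cv2.resize(t[165:215,265:305],None,fx=7.5,fy=7.5,interpolation=cv2.INTER_CUBIC)
o=np.zeros((600,790,3),np.uint8); o[:,:480]=a; o[:b.shape[0],485:485+b.shape[1]]=b
cv2.imwrite('pics/stub.png',o)
E
```

```text
top lens rect ((509.8142395019531, -274.2743835449219), (75.37494659423828, 178.01870727539062), 61.81856155395508)
axis [ 0.8814565  -0.47226527] -28.181438 centre from tip [ 588.09723462 -316.63683476] circ ((555.4085083007812, -298.01031494140625), 38.69219970703125)
side lens rect ((502.7712097167969, -294.3793640136719), (76.38920593261719, 176.48411560058594), 85.08609008789062)
axis [ 0.9963245  -0.08565888] -4.913914 centre from tip [ 590.83600663 -300.22757483] circ ((552.2257080078125, -297.8682556152344), 39.69396209716797)
0.13 [[297.9 202.2]] [[287.7 198.3]] col [[315.  198.8]]
0.14 [[298.1 198.7]] [[287.7 197.8]] col [[315.3 195.4]]
0.15 [[298.3 195.2]] [[287.7 197.2]] col [[315.7 191.9]]
0.16 [[298.5 191.6]] [[287.7 196.7]] col [[316.  188.3]]
coltop [[319.70408755 149.5444302 ]] [[292.32924121 175.11491538]]
```

View pics/stub.png

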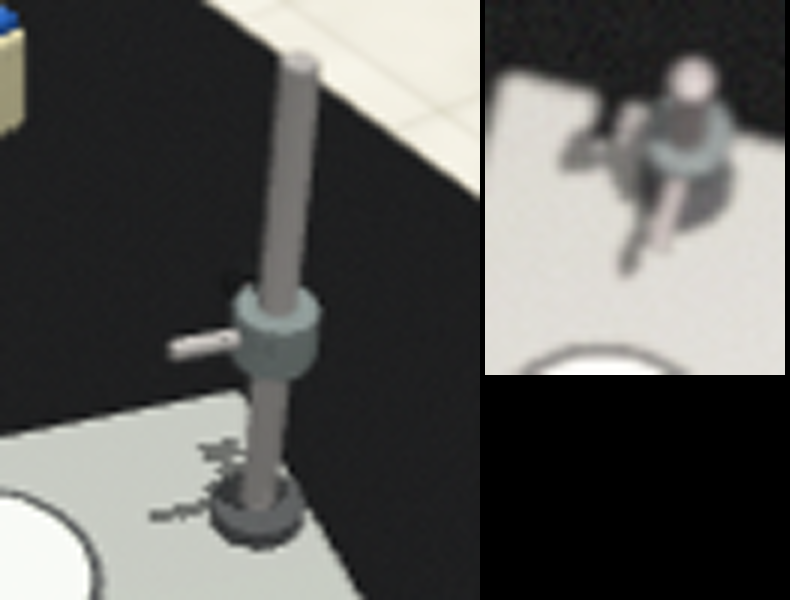

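The crop shows the stub's free end at side pixel (298,198), so its height is about 0.142 m. The column top projects correctly. The lens axis needs a better fit, so I'll refit it and work out the dish move.

```bash
cat >> h.py <<'E'
def delta(target,yaw=None):
    s=telemetry.get_state(); r=s['ee_rot']; from scipy.spatial.transform import Rotation as Ro
    R=Ro.from_euler('xyz',r).as_matrix(); d=R.T@(np.array(target)-s['eef_pos'])*1000
    print('t',round(s['t'],2),'tool delta mm',d.round(1), 'turn' , None if yaw is None else round(-(yaw-r[2]),3),'yaw',r[2])
E
python3 - <<'E'
from h import *
C=np.array([553.5,-298.])
for c,im,(x0,x1,y0,y1) in (('top',cv2.imread('pics/t1.png'),(335,390,210,285)),('side',cv2.imread('pics/s1.png'),(258,355,302,352))):
    v,u=np.nonzero(im.max(2)[y0:y1,x0:x1]>60); w=onz(c,np.c_[u+x0,v+y0].astype(float),.012)[:,:2]*1000
    h=w[np.linalg.norm(w-C,axis=1)>55]; m=h.mean(0); print(c,m,'yaw',np.degrees(np.arctan2(*(C-m)[::-1])),cv2.fitLine(h.astype(np.float32),2,0,.01,.01).ravel())
delta([.503,.3675,.12],-.293)
E
```

```text
top [ 459.77133812 -269.92356469] yaw -16.675595302213114 [ 9.5762897e-01 -2.8800485e-01  4.5977133e+02 -2.6992355e+02]
side [ 459.18368465 -272.37986285] yaw -15.197149510524582 [ 9.5704800e-01 -2.8992942e-01  4.5918369e+02 -2.7237985e+02]
t 1.6 tool delta mm [333.5 148.8 106.6] turn -0.082 yaw -0.3748227126616577
```

Emit:
{"fn": "servo_tool", "kwargs": {
  "series": [
    [[37,16.5,11.8,0],[37,16.5,11.8,0],[37,16.5,11.8,0],[37,16.5,11.8,0],[37,16.5,11.8,0],[37,16.5,11.8,0],[37,16.5,11.8,0],[37,16.5,11.8,0],[37.5,16.8,12,0],[0,0,0,-0.082]]
  ],
  "claw": -1,
  "grip_force": 12
}}

```text
t: 2.43
eef_pos: [0.5018, 0.3655, 0.119]
ee_rot: [3.137, 0.002, -0.299]
force: [-0.6, -0.4, 0.8]
width: 0.0875
gripper_force: 0.0
```

```bash
python3 - <<'E'
from h import *
for i in (2,): 
    im=save('side','s2.png'); im2=save('top','t2.png')
s=telemetry.get_state(); P=s['eef_pos']; print(proj('side',[P,[.503,.3675,.016]]),proj('top',[P,[.503,.3675,.016]]))
a=cv2.resize(im[100:220,110:240][:,:,::-1],None,fx=3.6,fy=3.6); b=cv2.resize(im2[200:300,95:185][:,:,::-1],None,fx=3.6,fy=3.6)
o=np.zeros((440,795,3),np.uint8); o[:a.shape[0],:a.shape[1]]=a; o[:b.shape[0],470:470+b.shape[1]]=b; cv2.imwrite('pics/d2.png',o)
delta([.503,.3675,.004],-.293)
E
```

```text
[[167.35822241 138.19770456]
 [174.4647184  168.67091785]] [[127.00188014 250.92519361]
 [138.4958692  251.40839331]]
t 2.53 tool delta mm [  3.1   1.  117. ] turn -0.001 yaw -0.29436432630976084
```

View pics/d2.png

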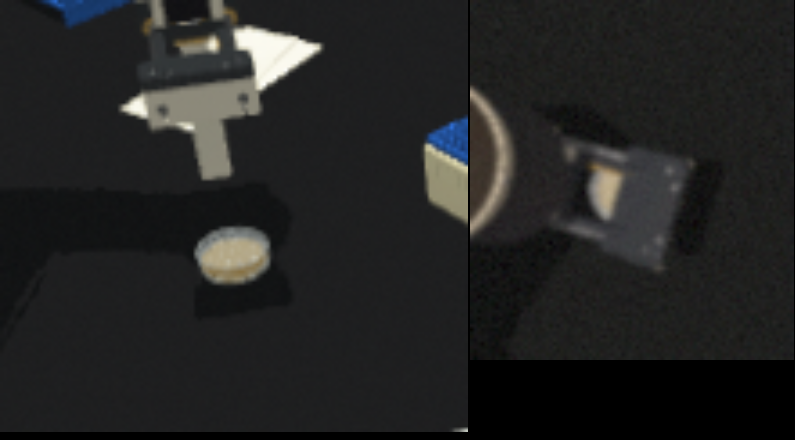

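The open gripper is above the dish at side crop (233,255), and the dish projects where expected. I'll go down and grip.

Emit:
{"fn": "servo_tool", "kwargs": {
  "series": [
    [[3,1,15,0],[0,0,16,0],[0,0,16,0],[0,0,16,0],[0,0,16,0],[0,0,14,0],[0,0,10,0],[0,0,8,0],[0,0,5,0],[0,0,0,0]]
  ]
}}

```text
t: 3.37
eef_pos: [0.5015, 0.3696, 0.005]
ee_rot: [3.141, 0.0, -0.293]
force: [0.4, -0.3, 0.5]
width: 0.0875
gripper_force: 0.0
```

Emit:
{"fn": "servo_tool", "kwargs": {
  "series": [
    [[0,0,0,0],[0,0,0,0],[0,0,0,0],[0,0,0,0],[0,0,0,0],[0,0,0,0],[0,0,0,0],[0,0,0,0],[0,0,0,0],[0,0,0,0]]
  ],
  "claw": 1,
  "grip_force": 12
}}

```text
t: 4.2
eef_pos: [0.5021, 0.3695, 0.0061]
ee_rot: [-3.141, -0.0, -0.293]
force: [-0.6, -1.4, 5.6]
width: 0.0595
gripper_force: 12.0
```

Emit:
{"fn": "servo_tool", "kwargs": {
  "series": [
    [[0,0,-5,0],[0,0,-10,0],[0,0,-15,0],[0,0,-15,0],[0,0,-15,0],[0,0,-15,0],[0,0,-10,0],[0,0,-5,0],[0,0,0,0],[0,0,0,0]]
  ]
}}

```text
t: 5.03
eef_pos: [0.5017, 0.3693, 0.0955]
ee_rot: [-3.142, 0.0, -0.293]
force: [-0.2, -1.0, -0.4]
width: 0.0598
gripper_force: 12.0
```

```bash
python3 - <<'E'
from h import *
im=save('side','s3.png'); s=telemetry.get_state(); P=s['eef_pos']
r=trace('side','dish')
for d in r[:2]:
    v,u=np.nonzero(d['mask']); print(d['conf'],len(u),u.mean(),v.mean(),'lr',u.min(),u.max(),v.min(),v.max())
print(P,s['width'],s['ee_rot'], 'expect centre', proj('side',P+[0,0,.004]))
delta([.557,-.0475,.095],-.293)
E
```

```text
0.7 108 168.2314814814815 145.8148148148148 lr 159 179 140 152
0.54 1327 250.8975131876413 148.7987942727958 lr 228 273 130 169
[0.50156259 0.36906264 0.09494939] 0.05962701393221753 [ 3.14074084e+00  6.16090340e-04 -2.93048754e-01] expect centre [[169.11637473 144.83510529]]
t 5.13 tool delta mm [1.734e+02 3.827e+02 1.000e-01] turn 0.0 yaw -0.292998669690653
```

Emit:
{"fn": "servo_tool", "kwargs": {
  "series": [
    [[4,9,0,0],[8,18,0,0],[13,28,0,0],[14,31,0,0],[14,31,0,0],[14,31,0,0],[14,31,0,0],[14,31,0,0],[14,31,0,0],[14,31,0,0]]
  ]
}}

```text
t: 5.97
eef_pos: [0.5403, 0.0705, 0.0953]
ee_rot: [3.141, 0.001, -0.293]
force: [0.3, -0.7, -0.5]
width: 0.0595
gripper_force: 12.0
```

Emit:
{"fn": "servo_tool", "kwargs": {
  "series": [
    [[14,31,0,0],[14,31,0,0],[11,25,0,0],[7,15,0,0],[3,6,0,0],[1,2,0,0],[0,0,0,0],[0,0,0,0],[0,0,0,0],[0,0,0,0]]
  ]
}}

```text
t: 6.8
eef_pos: [0.5573, -0.0454, 0.0957]
ee_rot: [-3.142, -0.0, -0.291]
force: [-0.1, 0.2, -1.4]
width: 0.0592
gripper_force: 12.0
```

```bash
python3 - <<'E'
from h import *
im=save('side','s4.png'); s=telemetry.get_state(); P=s['eef_pos']; print(P,s['width'])
print('tcp px',proj('side',[P,P+[0,0,.004]]),'stage px',proj('side',[.557,-.0475,.047]))
for d in trace('side','dish')[:1]:
    v,u=np.nonzero(d['mask']); print(d['conf'],len(u),u.mean(),v.mean(),u.min(),u.max(),v.min(),v.max())
cv2.imwrite('pics/d4.png',cv2.resize(im[120:290,190:370][:,:,::-1],None,fx=3.5,fy=3.5,interpolation=cv2.INTER_CUBIC))
delta([.557,-.0475,.0525],-.293)
E
```

```text
[ 0.55734542 -0.04540985  0.09572166] 0.05917835154199243
tcp px [[263.65021222 219.94896645]
 [263.62416543 218.63316087]] stage px [[264.32176531 235.92591905]]
0.74 1478 315.61163734776727 328.5135317997294 264 348 307 347
t 6.9 tool delta mm [ 0.2  2.  43.2] turn 0.001 yaw -0.29159751516578325
```

View pics/d4.png

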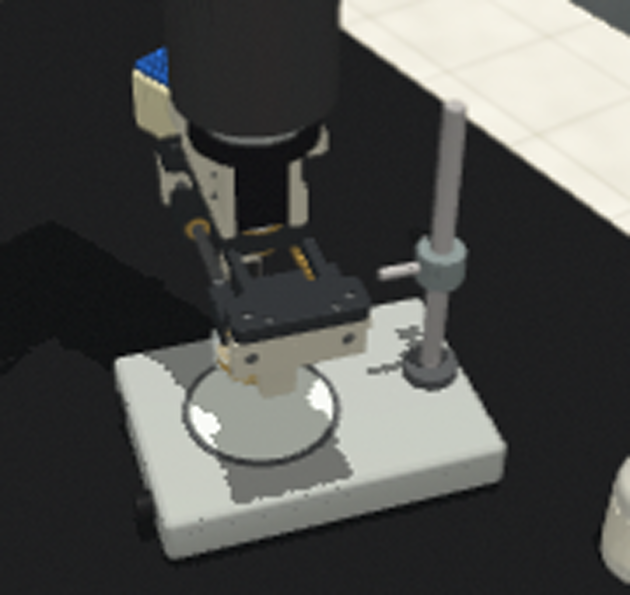

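The dish is held over the stage, whose centre is at crop (262,410). The finger clears the stub at (380,272). I'll lower it.

Emit:
{"fn": "servo_tool", "kwargs": {
  "series": [
    [[0,2,5,0],[0,0,8,0],[0,0,8,0],[0,0,7,0],[0,0,5,0],[0,0,4,0],[0,0,3,0],[0,0,2,0],[0,0,0,0],[0,0,0,0]]
  ]
}}

```text
t: 7.73
eef_pos: [0.5569, -0.0482, 0.0538]
ee_rot: [-3.142, -0.0, -0.293]
force: [-0.9, 0.1, -0.1]
width: 0.0593
gripper_force: 12.0
```

Emit:
{"fn": "servo_tool", "kwargs": {
  "series": [
    [[0,0,0.5,0],[0,0,0.5,0],[0,0,0.3,0],[0,0,0,0],[0,0,0,0],[0,0,0,0],[0,0,0,0],[0,0,0,0],[0,0,0,0],[0,0,0,0]]
  ]
}}

```text
t: 8.57
eef_pos: [0.557, -0.0481, 0.0531]
ee_rot: [-3.141, -0.001, -0.293]
force: [-1.5, 0.4, 4.7]
width: 0.0595
gripper_force: 12.0
```

Emit:
{"fn": "servo_tool", "kwargs": {
  "series": [
    [[0,0,0,0],[0,0,0,0],[0,0,0,0],[0,0,0,0],[0,0,0,0],[0,0,0,0],[0,0,0,0],[0,0,0,0],[0,0,0,0],[0,0,0,0]]
  ],
  "claw": -1
}}

```text
t: 9.4
eef_pos: [0.5568, -0.0482, 0.0524]
ee_rot: [-3.142, -0.0, -0.293]
force: [-0.0, 0.3, -0.3]
width: 0.088
gripper_force: 0.0
```

Emit:
{"fn": "servo_tool", "kwargs": {
  "series": [
    [[0,0,-4,0],[0,0,-8,0],[0,0,-15,0],[0,0,-25,0],[0,0,-30,0],[0,0,-30,0],[0,0,-20,0],[0,0,-10,0],[-20,0,0,0],[-25,0,0,0]]
  ]
}}

```text
t: 10.23
eef_pos: [0.5143, -0.0352, 0.1949]
ee_rot: [-3.141, -0.001, -0.294]
force: [-0.1, -0.2, -1.6]
width: 0.088
gripper_force: 0.0
```

```bash
python3 - <<'E'
from h import *
delta([.4923,-.2797,.12],-.288)
E
```

```text
t 10.23 tool delta mm [ 49.7 240.4  74.8] turn -0.006 yaw -0.2937633216910891
```

Emit:
{"fn": "servo_tool", "kwargs": {
  "series": [
    [[3,15,4,0],[6,27,8,0],[7,34,10,0],[7,34,10,0],[7,34,10,0],[7,34,10,0],[6,30,10,0],[4,20,7,0],[3,12.5,5,-0.006],[0,0,0,0]]
  ]
}}

```text
t: 11.07
eef_pos: [0.4907, -0.2818, 0.1187]
ee_rot: [3.141, 0.003, -0.289]
force: [-0.7, -0.1, -0.6]
width: 0.0879
gripper_force: 0.0
```

```bash
python3 - <<'E'
from h import *
im=save('side','s5.png'); t=save('top','t5.png'); s=telemetry.get_state(); P=s['eef_pos']; print(P)
for c,I in (('side',im),('top',t)):
  for d in trace(c,'dish')[:2]:
    v,u=np.nonzero(d['mask']); cs=max(cv2.findContours(d['mask'].astype(np.uint8),0,1)[0],key=cv2.contourArea)[:,0,:]
    w=onz(c,cs.astype(float),.059)[:,:2]*1000; print(c,d['conf'],len(u),u.mean(),v.mean(),cv2.minEnclosingCircle(w.astype(np.float32)))
a=cv2.resize(im[190:350,215:385][:,:,::-1],None,fx=2.6,fy=2.6); b=cv2.resize(t[190:290,255:390][:,:,::-1],None,fx=2.5,fy=2.5)
o=np.zeros((420,790,3),np.uint8); o[:a.shape[0],:a.shape[1]]=a; o[:b.shape[0],447:447+b.shape[1]]=b; cv2.imwrite('pics/d5.png',o)
delta([.4923,-.2797,.006],-.288)
E
```

```text
[ 0.49159182 -0.28015506  0.11999703]
t 11.27 tool delta mm [1.000e-01 3.000e-01 1.147e+02] turn 0.001 yaw -0.28652545939099405
```

View pics/d5.png

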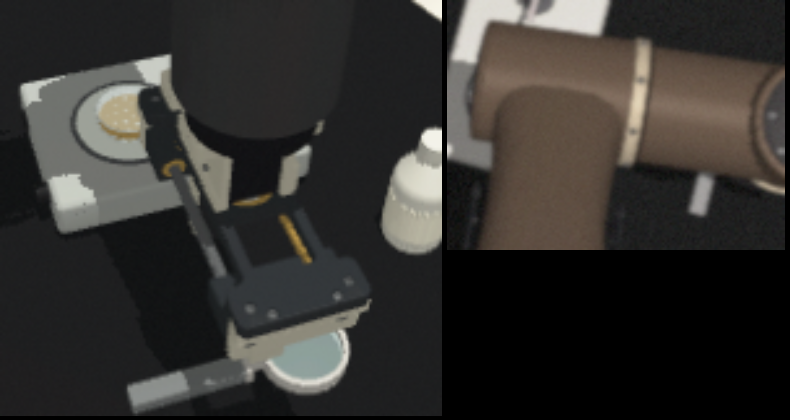

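The dish sits on the stage, partly hidden by the arm. The gripper straddles the lens handle near crop (240,370). I'll go down and grip.

Emit:
{"fn": "servo_tool", "kwargs": {
  "series": [
    [[0,0,10,0],[0,0,16,0],[0,0,18,0],[0,0,18,0],[0,0,16,0],[0,0,14,0],[0,0,12,0],[0,0,7,0],[0,0,4,0],[0,0,1,0]]
  ]
}}

```text
t: 12.1
eef_pos: [0.492, -0.2794, 0.0038]
ee_rot: [3.142, 0.001, -0.286]
force: [0.8, -0.9, 0.8]
width: 0.0878
gripper_force: 0.0
```

Emit:
{"fn": "servo_tool", "kwargs": {
  "series": [
    [[0,0,0,0],[0,0,0,0],[0,0,0,0],[0,0,0,0],[0,0,0,0],[0,0,0,0],[0,0,0,0],[0,0,0,0],[0,0,0,0],[0,0,0,0]]
  ],
  "claw": 1,
  "grip_force": 35
}}

```text
t: 12.93
eef_pos: [0.4921, -0.2799, 0.0044]
ee_rot: [3.142, 0.0, -0.287]
force: [0.1, -0.2, -1.4]
width: 0.0265
gripper_force: 0.0
```

Emit:
{"fn": "servo_tool", "kwargs": {
  "series": [
    [[0,0,0,0],[0,0,0,0],[0,0,0,0],[0,0,0,0],[0,0,0,0],[0,0,0,0],[0,0,0,0],[0,0,0,0],[0,0,0,0],[0,0,0,0]]
  ]
}}

```text
t: 13.77
eef_pos: [0.4921, -0.2799, 0.0043]
ee_rot: [-3.142, 0.0, -0.287]
force: [0.9, -0.4, -1.1]
width: 0.0173
gripper_force: 35.0
```

Emit:
{"fn": "servo_tool", "kwargs": {
  "series": [
    [[0,0,-4,0],[0,0,-10,0],[0,0,-18,0],[0,0,-20,0],[0,0,-20,0],[0,0,-20,0],[0,0,-20,0],[0,0,-15,0],[0,0,-8,0],[0,0,0,0]]
  ]
}}

```text
t: 14.6
eef_pos: [0.4932, -0.2802, 0.142]
ee_rot: [-3.141, -0.004, -0.287]
force: [0.0, -0.6, 0.0]
width: 0.0175
gripper_force: 35.0
```

```bash
python3 - <<'E'
from h import *
im=save('side','s6.png'); s=telemetry.get_state(); P=s['eef_pos']; print(P,s['ee_rot'],s['width'])
cv2.imwrite('pics/d6.png',cv2.resize(im[150:350,200:400][:,:,::-1],None,fx=3,fy=3,interpolation=cv2.INTER_CUBIC))
x=np.array([np.cos(s['ee_rot'][2]),np.sin(s['ee_rot'][2]),0]); c=P+.064*x+[0,0,.003]
print('expected lens mid px',proj('side',c)-[200,150])
f=[]
for a in np.linspace(0,2*np.pi,8,endpoint=False): f.append(proj('side',c+.035*np.array([np.cos(a),np.sin(a),0])+[0,0,.007])[0]-[200,150])
print('rim',(np.array(f)*3).round())
delta([.557-.064*np.cos(.288),-.0475+.064*np.sin(.288),.1395],-.288)
E
```

```text
[ 0.49247994 -0.27988362  0.14036695] [-3.14121810e+00 -2.01548414e-03 -2.86903289e-01] 0.017457753625563774
expected lens mid px [[139.61019964 131.78357261]]
rim [[464. 362.]
 [424. 343.]
 [382. 350.]
 [361. 379.]
 [374. 415.]
 [416. 436.]
 [461. 428.]
 [480. 397.]]
t 14.65 tool delta mm [ -67.9 -241.2    0.8] turn 0.001 yaw -0.28690328908048524
```

View pics/d6.png

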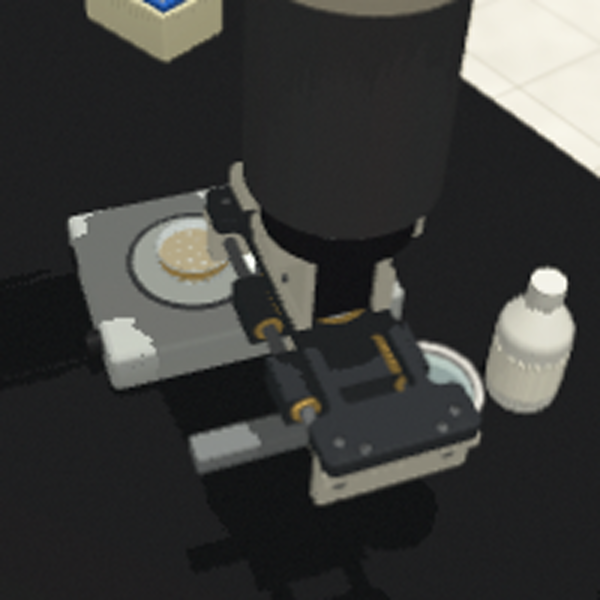

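The lens is held level, with its rim where predicted. The dish is centred on the stage at crop (193,253). I'll carry the lens over, shifting x early to keep clear of the stub.

Emit:
{"fn": "servo_tool", "kwargs": {
  "series": [
    [[-6,-6,0,0],[-12,-12,0,0],[-14,-20,0,0],[-14,-25,0,0],[-12,-27,0,0],[-8,-28,0,0],[-2,-28,0,0],[0,-26,0,0],[0,-23,0,0],[0,-18,0,0]]
  ]
}}

```text
t: 15.48
eef_pos: [0.4863, -0.0546, 0.1382]
ee_rot: [3.141, 0.002, -0.286]
force: [0.0, -1.0, -1.0]
width: 0.0179
gripper_force: 35.0
```

Emit:
{"fn": "servo_tool", "kwargs": {
  "series": [
    [[0,-13,0,0],[0,-8,0,0],[0,-5,0,0],[0,-2,0,0],[0,0,0,0],[0,0,0,0],[0,0,0,0],[0,0,0,0],[0,0,0,0],[0,0,0,0]]
  ]
}}

```text
t: 16.32
eef_pos: [0.4951, -0.0298, 0.1394]
ee_rot: [-3.141, -0.0, -0.287]
force: [-0.3, -0.3, -1.5]
width: 0.0175
gripper_force: 35.0
```

```bash
python3 - <<'E'
from h import *
im=save('side','s7.png'); t=save('top','t7.png'); s=telemetry.get_state(); P=s['eef_pos']; print(P,s['ee_rot'],s['width'],s['qd'].round(4))
x=np.array([np.cos(s['ee_rot'][2]),np.sin(s['ee_rot'][2]),0]); c=P+.064*x+[0,0,.003]
print('lens mid',c,(proj('side',c)-[210,130])*2.8, 'stub', (proj('side',[.6326,-.0703,.1425])-[210,130])*2.8)
a=cv2.resize(im[130:290,210:370][:,:,::-1],None,fx=2.8,fy=2.8,interpolation=cv2.INTER_CUBIC); b=cv2.resize(t[160:270,240:325][:,:,::-1],None,fx=4,fy=4,interpolation=cv2.INTER_CUBIC)
print('top lens',(proj('top',c)-[240,160])*4+[450,0])
o=np.zeros((450,790,3),np.uint8); o[:448,:448]=a; o[:440,450:790]=b; cv2.imwrite('pics/d7.png',o)
delta([.557-.064*np.cos(.288),-.0475+.064*np.sin(.288),.1395],-.288)
E
```

```text
[ 0.49503715 -0.02967544  0.13939573] [-3.14155617e+00 -2.47650353e-05 -2.87140548e-01] 0.017674375335247985 [ 0.0028  0.0015  0.0009  0.0001 -0.0006  0.0015]
lens mid [ 0.55641684 -0.04780094  0.14239573] [[150.01566099 209.49403777]] stub [[246.86780075 189.99752747]]
top lens [[609.95501382 264.42694425]]
t 16.42 tool delta mm [ 0.5 -0.5 -0.1] turn 0.001 yaw -0.2871405483291354
```

View pics/d7.png

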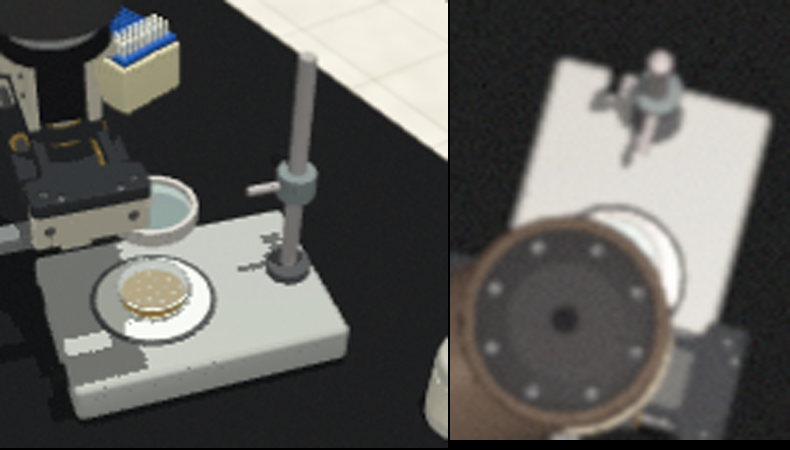

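The dish is well inside the stage ring, at crop (154,288), and the lens floats above it clear of the stub at (247,190). I'll check the fitted outlines numerically.

```bash
python3 - <<'E'
from h import *
A=np.linspace(0,2*np.pi,72)
def circ(c,r,z): 
    p=(proj('side',np.c_[c[0]+r*np.cos(A),c[1]+r*np.sin(A),0*A+z])-[210,130]); return p
im=cv2.imread('pics/s7.png')[130:290,210:370]; im=cv2.resize(im,None,fx=5,fy=5,interpolation=cv2.INTER_CUBIC)
for c,r,z,col in (((.557,-.0475),.03,.063,(0,0,255)),((.557,-.0475),.03,.047,(0,0,255)),((.5564,-.0478),.035,.1494,(0,255,0)),((.5564,-.0478),.035,.1354,(0,255,0))):
    cv2.polylines(im,[(circ(c,r,z)*5+2).astype(int)],True,col,1)
cv2.imwrite('pics/d8.png',im[200:600,150:500].repeat(1,0))
cv2.imwrite('pics/d8.png',cv2.resize(im[200:600,150:550],(600,600)))
E
```

```text
(no output)
```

View pics/d8.png

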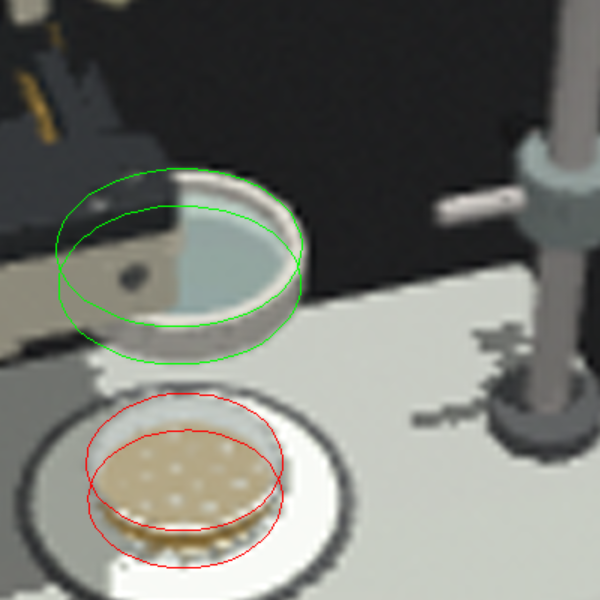

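The overlaid outlines match both the dish (centred near (185,480)) and the lens rim (near (180,265)) to within about 2 mm. I'm handing it in.

```bash
python3 -c "
from station import ticket; print(ticket.job_done())"
```

```text
the job is handed in; nothing more can be done
None
```

I handed the job in with the dish let go in the middle of the stage and the lens held level over it at the stub's height (about 0.142 m). Both were within about 2 mm by the camera overlay; the hand-in returned no verdict.

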